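Open the ratchet book rack to make room for the red cookbook

TASK

Make room in the cookbook rack for the thick red book lying beside it: press down the red thumb lever on top of the sliding bookend to release its ratchet and, keeping it pressed, push the bookend back along its bar, away from the books, until the space beside the yellow book is as wide as the red book's 45 mm thickness plus one or two fingers to spare. Then let go of the lever so that the bookend locks there. Leave all the books and the other things on the worktop where they are; do not pick anything up.

Things in the scene. Friction and masses are not known exactly. Their poses are not given: they have to be found in the camera images.
- rack: Cookbook rack, fixed to the worktop: wooden base 440 mm long (along its y), 150 deep (x), 18 thick. Origin at the centre of its underside, z up. A grey end plate 120 mm high (top 138 above the worktop) stands at its -y end; four cookbooks stand in a row against it, spines to +x. A steel bar runs along y behind them; the bookend slides on it. Away from the books is +y.
- ratchet_bar (a point): Middle of the toothed steel ratchet bar, on the tooth tips, 97 mm above the worktop, at x = -62 mm, y = 0 in the rack; axes as the rack's. The bar is 10 mm wide and runs 404 mm along y between two end posts 34 x 14 mm, 110 mm high. Saw teeth 5 mm high, 7 mm apart.
- bookend_slide (a joint): Travel of the bookend along the rack's +y (m): 0 nearest the books, 0.150 at the bar's end; starts at 0 to about 0.03. It clicks towards the books at 6 to 8 N, but moves away from them only while the lever is held down, then with 1 to 2 N of drag. When the lever is let go the pawl drops into a tooth, which may shift the bookend by up to 7 mm, mostly in +y; it is then locked.
- bookend_face (a point): Middle of the bookend's face towards the books, 79 mm above the worktop; axes as the rack's; moves with the bookend. The bookend is a grey upright plate 140 mm wide (x), 4 thick, top 137 mm above the worktop, with a foot on the base and a black saddle (34 mm wide, 82 long, top 111 mm above the worktop) over the bar on its +y side.
- lever_pad (a point): Where to press: middle of the upper side of the red thumb lever above the saddle; moves with lever and bookend. At rest 131 mm above the worktop, at x = -62 mm in the rack, 80 mm in +y from the bookend's face. The lever is 28 mm wide (x); its hinge is 44 mm from here towards the books, 117 mm above the worktop. At rest it slopes up by 0.24 rad towards +y.
- lever_lip (a point): Middle of the top edge of the lip that stands up 9 mm at the lever's free (+y) end, 5 mm thick; 23 mm from the pad point, at rest 145 mm above the worktop. A fingertip holding the lever down can push the bookend in +y against the lip's inner side. Between lip and hinge there are about 50 mm of flat lever, enough for closed fingers.
- release_lever (a joint): Angle of the red lever (rad): 0 up (pawl in the teeth), grows as it is pressed down, 0.34 at its stop. The pawl is clear of the teeth above 0.19: the pad point is then about 9 mm lower than at rest (15 mm at the stop; at the lip 11 and 20 mm). A spring brings it back up: at the pad 3 N at first, 5 N at release, 6 N at the stop.
- last_book_cover (a point): Middle of the cover, on the bookend's side, of the yellow cookbook, last in the row, 96 mm above the worktop; axes as the rack's. The space to open is the distance along the rack's y from here to bookend_face; it starts at 5 to about 38 mm.
- last_book: The yellow cookbook, loose, upright on the rack's base: 32 mm thick (its y), 168 high, 118 deep. Origin at the centre of its lower edge.
- book_1: Dark green cookbook, loose, upright in the rack next to the end plate, 34 x 178 mm (thick, high), the tallest. Origin at the centre of its lower edge.
- book_2: Cream cookbook, loose, upright in the rack, 28 x 165 mm. Origin at the centre of its lower edge.
- book_3: Dark grey cookbook, loose, upright in the rack, 40 x 172 mm. Origin at the centre of its lower edge.
- red_book: The thick red cookbook that is to go in later, loose, lying flat on the worktop beyond the rack's +y end: 126 x 176 mm, 45 mm thick. Origin at the centre of its underside. It stays where it is.
- mug: White mug, loose, 80 mm across, 92 mm high, on the rack's far (+x) side. Origin at the centre of its underside.
- pepper_mill: Dark wooden pepper mill, loose, 56 mm across, 160 mm high, on the rack's far (+x) side. Origin at the centre of its underside.
- spice_jar: Spice jar with a steel cap, loose, 48 mm across, 95 mm high, on the robot's side of the rack. Origin at the centre of its underside.
Mind the look-alikes: they are no part of the job. Leave any blue or purple look-alike of the book_3 alone. What is shaped like the book_1 but blue or turquoise is not meant.

How it is judged:
By the outcome, as a careful person would: the job done as asked, in the order asked, and still so for the second after the job is handed in, with the robot touching nothing.
It also fails if it takes over 35 s, if anything falls off the work surface, if the arm or the gripper's body presses on something with over 40 N, if the wrist force passes 120 N, or if a joint passes its speed limit or range.

ROBOT

A 7-joint arm with a two-finger parallel gripper is mounted at the origin on the work surface. World frame = base frame: x ahead of the robot, y to its left, z up, the work surface at z = 0. Lengths are in m, angles in rad, forces in N, time in s.
With the tool pointing down it reaches from about 0.35 to 0.775 m from the base axis. Payload 3.1 kg.
Tool frame: the origin (TCP) lies between the finger pads; the fingertips stand 14 mm ahead of it and the grasp point (between the pads) lies 5 mm behind it; z points along the fingers, y is the line along which they close (so a half turn about z gives the same grasp; the last joint's range is limited). The gripper opens to 85 mm and grips with 20 to 120 N. Pads are 22 mm wide; open, the fingers measure 114 mm over their backs; the gripper's body (76 mm by 85 mm) begins 54 mm behind the grasp point. The pads swing forward as they close: fully open they stand 13 mm farther back than shut.
Start: joints at [-0.042, 0.311, 0.014, 1.512, -0.004, 1.319, -0.027], TCP at [0.55, 0, 0.245] pointing down, gripper open.
Joint ranges: [-2.7, 2.7], [-0.3, 1.91], [-1.27, 1.3], [0.12, 2.57], [-1.44, 4.58], [0.2, 2.03], [-3.05, 3.05]. Speed limits (rad/s): [2.79, 2.79, 3.14, 3.14, 3.14, 3.14, 3.14].

INTERFACE

Orientations are given as a rotation vector (axis times angle).
In Python, from workcell import env gives the robot as it stands.
- The arm moves only by the shell command python3 -m crank 'ROWS' [OPENING] [FORCE]. ROWS is JSON, a list that holds one entry, the list of rows, each a list of 6 numbers: the shift along the tool's x, y, z in cm, then the turn, a rotation vector about the tool's x, y, z in rad. In form: [[[tx, ty, tz, wx, wy, wz], ...]]. A call has exactly 5 rows; each row is the pose to reach, as a shift and turn from the pose commanded when the call began, along the tool's axes at that moment; what a row does not reach only later rows make up. A row lasts 1/8 s, in which the tool goes at most 62.5 mm and 10.7 degrees, less where a joint would pass 70% of its speed; a pose out of reach is approached as far as the arm can. A call with a gripper value outside its range is refused whole. OPENING is the gripper's target within -1 to 1 (shut at 1, half-way at 0, fully open at -1), set as the call begins (- or left out, the last holds). The fingers move at their own pace and stop on an object; FORCE is the grip in N (left out, the last holds). Time passes only in rows, so rows that repeat a pose let the fingers close, or fill a call up. It gives the time, the measured TCP pose, the force, the opening and the grip force at its end, in the units of the state.
- env.get_state(): the state, without advancing time (a new reading comes with each control period).
- env.camera(name): name is "scene" or "side" or "wrist"; returns the picture (420x560x3 uint8, red, green, blue); there is no depth.
- env.calibration(name): a dict with "vertical_fov" (degrees; the focal length in pixels is half the picture's height over the tangent of half this angle, whatever the lens; pixels are square), "cx", "cy" (the principal point, pixels), "dist_coeffs" ([k1, k2, p1, p2, k3] as OpenCV has them; the pictures are not rectified), "extrinsics" (4x4, takes a point from world to camera coordinates). Camera axes: x right, y up, looking along -z (the intrinsics and any distortion apply to the point x, -y, -z); pixel columns grow to the right and rows downward; lengths in m; the calibration is good to about 2 mm. A picture is of the moment at which its call begins: read the wrist's pose just before it. calibration takes no time and is no camera call; for the wrist camera it gives the pose at the moment of the call.
- env.job_done(): hands the job in; it is judged then, once.
The state is a dict: "time": time; "joint_pos": joint angles; "joint_velocities": joint speeds; "joint_efforts": joint torques, N m; "tool_pos": TCP position; "orientation": TCP orientation; "ft_force": force on the tool from outside, world axes, zero at the start; "wrist_torque": the same for the moment, N m; "opening": finger opening in m; "grasp_force": force on a finger pad.
Only numpy, scipy, OpenCV 4.12 (cv2) and the standard library are available. Lean on these libraries where they do the work, as an engineer would, in place of code of your own. Each camera call takes 0.05 s, during which the arm holds its last target. There are 200 camera calls.

## Working session

There is one attempt and no reset: what is moved stays moved. The work goes in short steps, Python scripts to look and compute and a shell command to move; the robot and the scene stay as the last step left them, time stands still between calls to the robot, and variables do not carry over. Pictures are saved under pics/ and viewed, at most 10 in all, crops included, and the job is handed in when it is done.

```bash
mkdir -p pics
cat > h.py <<'E'
import cv2,numpy as np
from workcell import env
def K(c):
    f=210/np.tan(np.radians(c["vertical_fov"])/2)
    return np.array([[f,0,c["cx"]],[0,f,c["cy"]],[0,0,1]])
def ray(c,uv):
    p=cv2.undistortPoints(np.array([[uv]],float),K(c),np.array(c["dist_coeffs"],float))[0,0]
    E=np.array(c["extrinsics"]);d=E[:3,:3].T@np.array([p[0],-p[1],-1]);o=-E[:3,:3].T@E[:3,3]
    return o,d/np.linalg.norm(d)
def onz(c,uv,z):
    o,d=ray(c,uv);return o+d*(z-o[2])/d[2]
def tri(a,ua,b,ub):
    o1,d1=ray(a,ua);o2,d2=ray(b,ub)
    s=np.linalg.lstsq(np.c_[d1,-d2],o2-o1,rcond=None)[0]
    p,q=o1+s[0]*d1,o2+s[1]*d2
    return (p+q)/2,np.linalg.norm(p-q)
def proj(c,P):
    E=np.array(c["extrinsics"]);q=E[:3,:3]@np.array(P)+E[:3,3]
    return cv2.projectPoints(np.array([[q[0],-q[1],-q[2]]]),np.zeros(3),np.zeros(3),K(c),np.array(c["dist_coeffs"],float))[0][0,0]
def save(n,name):
    im=env.camera(n);cv2.imwrite("pics/"+name,im[:,:,::-1]);return im
E
python3 - <<'E'
from h import *
for n in("scene","side","wrist"):
    save(n,n+"0.png");c=env.calibration(n);print(n,c["vertical_fov"],ray(c,(280,210)))
s=env.get_state();print(s["time"],s["tool_pos"],s["orientation"],s["ft_force"])
a=[cv2.imread(f"pics/{n}0.png") for n in("scene","side")]
E
```

```text
scene 57.78071345733427 (array([1.15241258, 0.5156841 , 0.70694599]), array([-0.58351638, -0.52081814, -0.6231028 ]))
side 54.10385162739051 (array([ 0.72631797, -0.69374401,  0.65531971]), array([-0.14283559,  0.80338155, -0.57807964]))
wrist 69.53434519583865 (array([0.54831187, 0.07417102, 0.37250838]), array([-0.01068537, -0.29364351, -0.95585528]))
0.15 [5.49466713e-01 4.28989493e-06 2.44468961e-01] [-2.22051750e+00 -2.22063574e+00  2.08332416e-03] [ 0.02176894 -0.91090543 -0.03135633]
```

View pics/scene0.png

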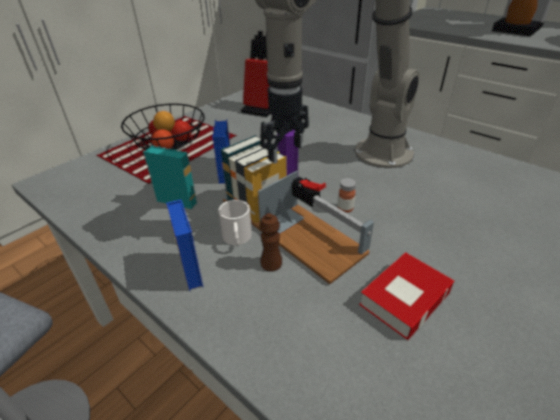

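View pics/side0.png

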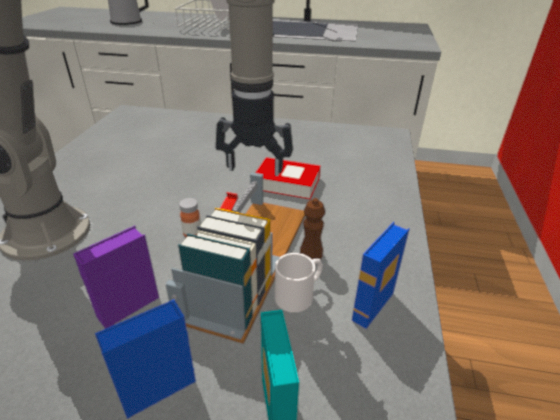

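View pics/wrist0.png

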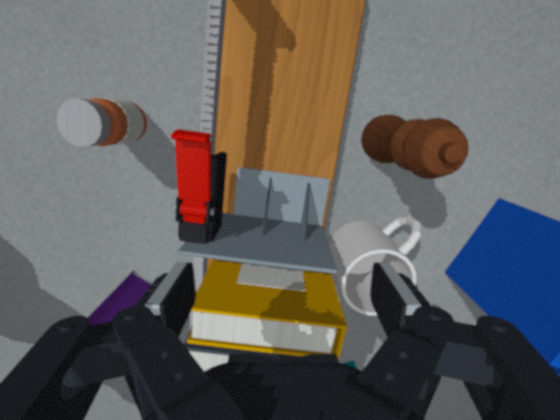

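The wrist view shows the red lever (lip at about (193,133), hinge end about (193,220)), the bookend's top edge from (180,250) to (337,271), and the yellow book at (270,290). The side and scene views agree. The look-alikes are two blue books, a turquoise one and a purple one, all outside the rack. There is only one red lever, on the black saddle. I'll confirm it in a crop.

Run:
```python
from h import *
im=cv2.imread("pics/wrist0.png");cv2.imwrite("pics/crop.png",cv2.resize(im[110:360,160:360],None,fx=3,fy=2.4*1.0) if 0 else cv2.resize(im[115:315,160:360],None,fx=3,fy=3,interpolation=cv2.INTER_CUBIC))
c=env.calibration("wrist")
h=cv2.cvtColor(im,cv2.COLOR_BGR2HSV);m=(((h[...,0]<6)|(h[...,0]>174))&(h[...,1]>180)&(h[...,2]>80)).astype(np.uint8)
n,l,st,ce=cv2.connectedComponentsWithStats(m);i=1+st[1:,4].argmax();print(st[i],ce[i])
print("bar",onz(c,(205,150),.097),onz(c,(213.5,5),.097))
print("lip",onz(c,(173,132),.145),onz(c,(209,131),.145))
print("bookend",onz(c,(180,250),.137),onz(c,(337,271),.137))
print("base right edge",onz(c,(365,5),.018),onz(c,(330,220),.018))
print("yellow",onz(c,(208,262),.186),onz(c,(337,272),.186))
```

```text
[ 172  130   39   94 2864] [193.11347765 174.23952514]
bar [0.4775823  0.04610117 0.097     ] [0.49182913 0.16238367 0.097     ]
lip [0.4670566  0.06423055 0.145     ] [0.49380583 0.06477513 0.145     ]
bookend [ 0.46007998 -0.03410976  0.137     ] [ 0.59521694 -0.0536642   0.137     ]
base right edge [0.63282883 0.18790136 0.018     ] [ 0.60629704 -0.0475995   0.018     ]
yellow [ 0.49688178 -0.02043763  0.186     ] [ 0.58550179 -0.02783964  0.186     ]
```

View pics/crop.png

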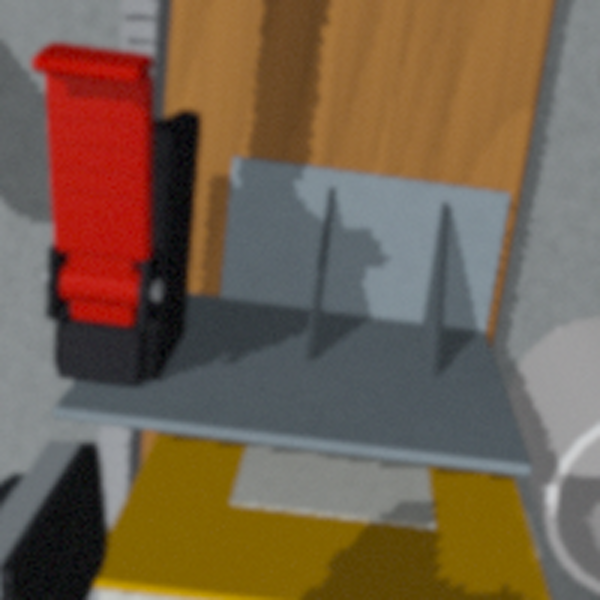

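The crop confirms it: the red lever with its lip (top edge at crop (37–150, 55)) sits on the black saddle, joined to the grey bookend. The bookend's face edge runs from crop (55,413) to (528,472). The yellow book's near top edge starts at about crop (93,582), which is wrist pixel (191,309). Next I move above the pad, turned by the rack's yaw (about -0.12), with fingers shut.

```bash
python3 - <<'E'
from h import *
c=env.calibration("wrist");u=np.array([.12,.993,0])
f=(onz(c,(178,253),.137)+onz(c,(336,272),.137))/2
y=(onz(c,(191,309),.186)+onz(c,(346,322),.186))/2
print(f,y,"gap",(f-y)@u)
E
python3 -m crank '[[[1,-1.5,1,0,0,0.02],[2,-3,2.5,0,0,0.05],[3.5,-5,4.5,0,0,0.09],[4.5,-7.2,6,0,0,0.12],[4.5,-7.2,6.5,0,0,0.12]]]' 1 60
python3 -m crank '[[[0,0,0,0,0,0],[0,0,0,0,0,0],[0,0,0,0,0,0],[0,0,0,0,0,0],[0,0,0,0,0,0]]]' 1
python3 - <<'E'
from h import *
save("wrist","w1.png");save("side","s1.png");save("scene","c1.png")
E
```

```text
[ 0.5262245 -0.0457871  0.137    ] [ 0.53803652 -0.06370405  0.186     ] gap 0.01637409126005724
time: 0.78
tool_pos: [0.4758, 0.046, 0.1791]
orientation: [-2.346, -2.086, 0.004]
ft_force: [0.4, 0.5, 0.6]
opening: 0.0001
grasp_force: 0.0
time: 1.4
tool_pos: [0.4782, 0.045, 0.1804]
orientation: [2.351, 2.084, 0.0]
ft_force: [-0.3, -0.3, -0.3]
opening: 0.0003
grasp_force: 0.0
```

View pics/w1.png

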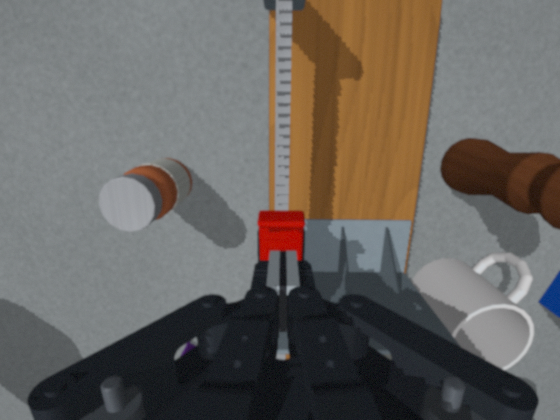

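The view is aligned with the rack: the bar runs vertically at column 284, and the lip's top edge runs from (258,212) to (304,212). The finger tips end at about (283,253), above the lever. Checking the lip position from here.

Run:
```python
from h import *
c=env.calibration("wrist");s=env.get_state()
print("lip",onz(c,(281,212),.145))
a,b=onz(c,(282,205),.097),onz(c,(286,20),.097);print("bar",a,b,(b-a)[0]/(b-a)[1])
im=cv2.imread("pics/w1.png");h=cv2.cvtColor(im,cv2.COLOR_BGR2HSV);m=((h[...,0]<6)|(h[...,0]>174))&(h[...,1]>180)&(h[...,2]>80);m[:,:230]=0;m[:,330:]=0
r=np.where(m.any(1))[0];print(r[0],r[-1],[np.where(m[k])[0][[0,-1]] for k in (r[0]+4,240)])
print(s["tool_pos"])
```

```text
lip [0.47846216 0.06774201 0.145     ]
bar [0.47774225 0.05800084 0.097     ] [0.49454268 0.17690446 0.097     ] 0.14129450529682902
211 260 [array([260, 302]), array([259, 302])]
[0.47802785 0.04505192 0.18031404]
```

```bash
python3 -m crank '[[[0,-0.15,1,0,0,0.01],[0,-0.15,2.2,0,0,0.01],[0,-0.15,3.2,0,0,0.01],[0,-0.15,3.8,0,0,0.01],[0,-0.15,4.0,0,0,0.01]]]'
python3 -m crank '[[[0,0,0.2,0,0,0],[0,0,0.4,0,0,0],[0,0,0.6,0,0,0],[0,0,0.75,0,0,0],[0,0,0.75,0,0,0]]]'
python3 - <<'E'
from h import *
save("wrist","w2.png");im=save("scene","c2.png");cv2.imwrite("pics/c2c.png",cv2.resize(im[150:270,230:390,::-1],None,fx=5,fy=5,interpolation=cv2.INTER_CUBIC))
E
```

```text
time: 2.17
tool_pos: [0.4761, 0.0459, 0.1401]
orientation: [-2.359, -2.073, 0.0]
ft_force: [-1.8, 1.6, 4.1]
opening: -0.0001
grasp_force: 1.5
time: 2.8
tool_pos: [0.4764, 0.0452, 0.1329]
orientation: [-2.361, -2.072, 0.0]
ft_force: [-2.9, 0.9, 5.8]
opening: -0.0002
grasp_force: 2.6
```

View pics/c2c.png

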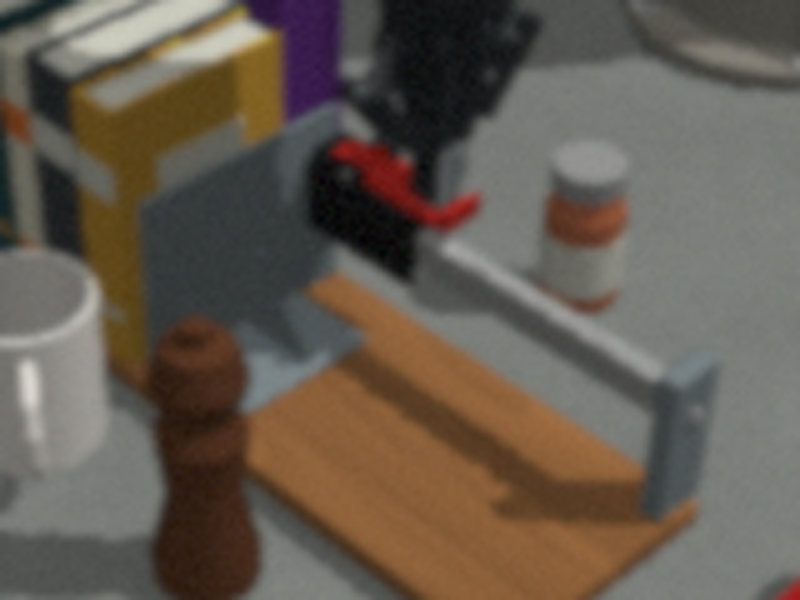

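The fingers hold the red lever down (crop (370,170)–(475,210), now about level), and the spring force is 5.8 N as expected past release. Now I push along tool +x (rack +y), slowly.

```bash
python3 -m crank '[[[0.2,0,0.1,0,0,0],[0.5,0,0.1,0,0,0],[0.9,0,0.1,0,0,0],[1.4,0,0.1,0,0,0],[2.0,0,0.1,0,0,0]]]'
python3 -m crank '[[[0.6,0,0,0,0,0],[1.2,0,0,0,0,0],[1.8,0,0,0,0,0],[2.3,0,0,0,0,0],[2.6,0,0,0,0,0]]]'
python3 -m crank '[[[0,0,0,0,0,0],[0,0,0,0,0,0],[0,0,0,0,0,0],[0,0,0,0,0,0],[0,0,0,0,0,0]]]'
python3 - <<'E'
from h import *
save("wrist","w3.png");im=save("scene","c3.png");cv2.imwrite("pics/c3c.png",cv2.resize(im[150:270,230:390,::-1],None,fx=5,fy=5,interpolation=cv2.INTER_CUBIC))
E
```

```text
time: 3.52
tool_pos: [0.4788, 0.0632, 0.1318]
orientation: [2.362, 2.07, -0.004]
ft_force: [-3.1, -1.0, 5.2]
opening: 0.0003
grasp_force: 2.7
time: 4.15
tool_pos: [0.4823, 0.0896, 0.1319]
orientation: [2.361, 2.071, -0.003]
ft_force: [-3.1, -0.8, 5.3]
opening: -0.0
grasp_force: 2.7
time: 4.78
tool_pos: [0.4824, 0.0901, 0.132]
orientation: [2.361, 2.072, -0.001]
ft_force: [-2.2, 0.2, 5.3]
opening: 0.0002
grasp_force: 2.7
```

View pics/c3c.png

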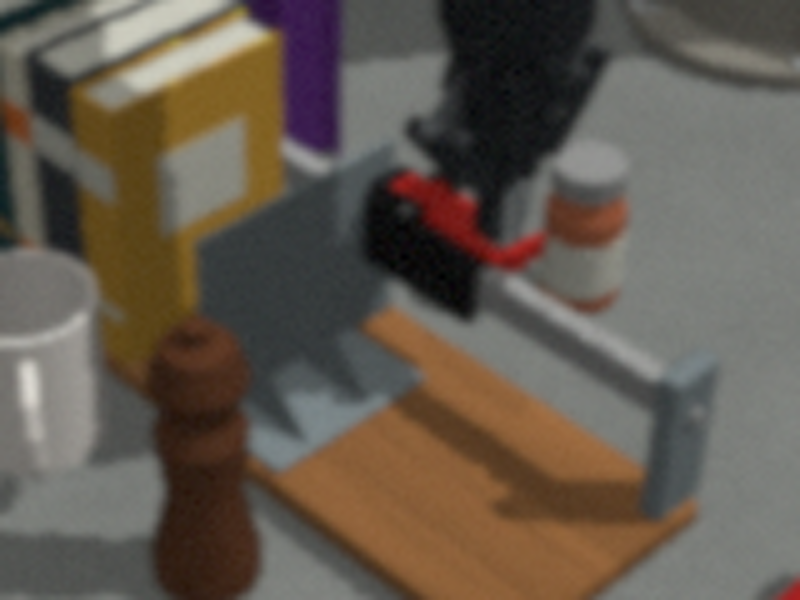

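The bookend has moved: its top edge now runs from crop (197,243) to (390,142), before it was (140,203) to (340,105). The yellow book's top edge is at crop (163,98)–(283,35), unmoved. Measuring the gap.

Run:
```python
from h import *
c=env.calibration("scene");u=np.array([.125,.992,0])
P=lambda x,y,z:onz(c,(230+x/5,150+y/5),z)
for n,(a,b) in dict(before=((140,203),(340,105)),now=((197,243),(390,142))).items():
    A,B=P(*a,.137),P(*b,.137);print(n,A,B,(A+B)/2@u)
A,B=P(163,98,.186),P(283,35,.186);print("yellow",A,B,(A+B)/2@u)
# vertical book edge as seen at base
A=P(195,313,.137);print()
c=env.calibration("wrist");im=cv2.imread("pics/w3.png");h=cv2.cvtColor(im,cv2.COLOR_BGR2HSV);m=((h[...,0]<6)|(h[...,0]>174))&(h[...,1]>180)&(h[...,2]>80);m[:,:230]=0;m[:,330:]=0;m[:150]=0
r=np.where(m.any(1))[0];print(r[0],onz(c,(281,r[0]),.125)@u)
```

```text
before [ 0.59386081 -0.05687787  0.137     ] [ 0.45652658 -0.03497283  0.137     ] 0.020091261491291045
now [ 0.60082705 -0.01109922  0.137     ] [0.46824397 0.00869316 0.137     ] 0.0656235321946967
yellow [ 0.56780464 -0.06162647  0.186     ] [ 0.48170865 -0.05422363  0.186     ] 0.008132927770179604

228 0.17320106792781575
```

```bash
python3 -m crank '[[[0.3,0,0,0,0,0],[0.6,0,0,0,0,0],[0.8,0,0,0,0,0],[0.9,0,0,0,0,0],[0.9,0,0,0,0,0]]]'
python3 -m crank '[[[0,0,-0.3,0,0,0],[0,0,-0.8,0,0,0],[-0.1,0,-1.5,0,0,0],[-0.2,0,-2.5,0,0,0],[-0.3,0,-4,0,0,0]]]'
python3 -m crank '[[[0,0,-3,0,0,0],[-2,0,-6,0,0,0],[-5,1,-8,0,0,0],[-8,3,-9,0,0,0],[-8,3,-9,0,0,0]]]'
python3 -m crank '[[[0,0,0,0,0,0],[0,0,0,0,0,0],[0,0,0,0,0,0],[0,0,0,0,0,0],[0,0,0,0,0,0]]]'
python3 - <<'E'
from h import *
a=save("wrist","w4.png");im=save("scene","c4.png")
k=lambda q:cv2.resize(q[:,:,::-1],None,fx=4,fy=4,interpolation=cv2.INTER_CUBIC)
cv2.imwrite("pics/c4c.png",cv2.resize(im[150:270,230:390,::-1],None,fx=5,fy=5,interpolation=cv2.INTER_CUBIC))
E
```

```text
time: 5.5
tool_pos: [0.4835, 0.0986, 0.1319]
orientation: [2.361, 2.071, -0.002]
ft_force: [-3.2, -1.6, 6.0]
opening: -0.0003
grasp_force: 2.7
time: 6.12
tool_pos: [0.4833, 0.0968, 0.1724]
orientation: [-2.361, -2.073, -0.0]
ft_force: [0.2, -0.1, -0.7]
opening: -0.0003
grasp_force: 0.0
time: 6.75
tool_pos: [0.5044, 0.0097, 0.2638]
orientation: [2.364, 2.062, 0.003]
ft_force: [0.1, 0.8, 0.1]
opening: -0.0003
grasp_force: 0.0
time: 7.38
tool_pos: [0.5026, 0.0137, 0.2617]
orientation: [-2.361, -2.073, 0.0]
ft_force: [-0.7, 0.3, 0.1]
opening: 0.0002
grasp_force: 0.0
```

View pics/w4.png

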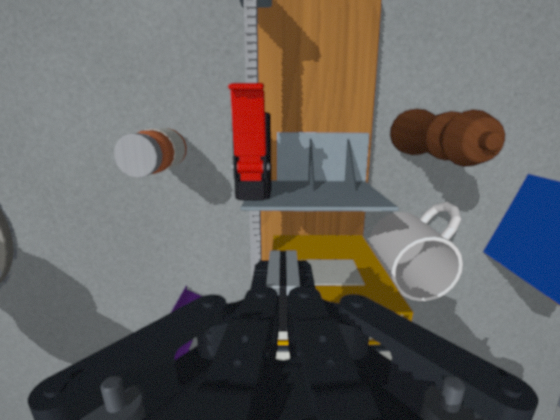

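View pics/c4c.png

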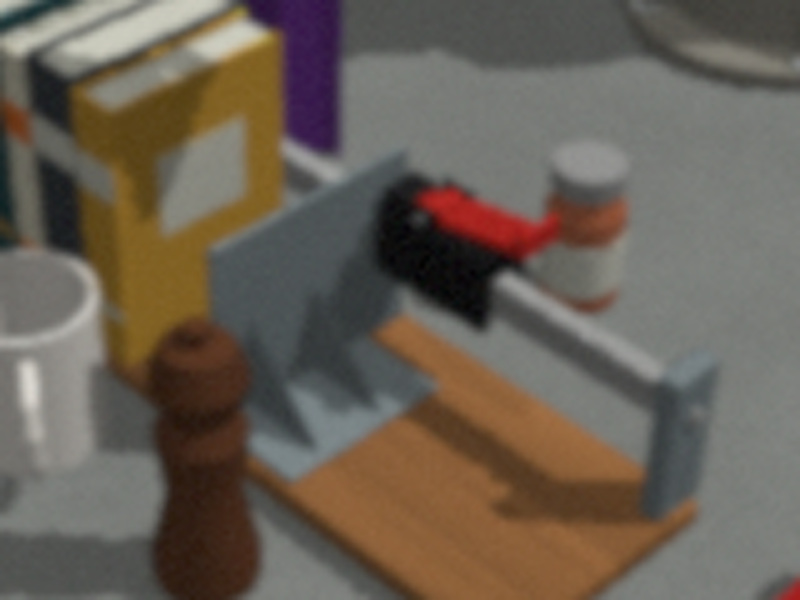

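The lever is back up (red, crop (415,190)–(560,225)), and nothing else has moved. The bookend's top edge now runs from crop (210,250) to (407,150). The yellow cover's top edge is really (118,112)–(283,35); the (163,98) I used before was a shadow boundary. In the wrist view the face edge is (242,208)–(397,208) and the yellow top corner (411,316).

Run:
```python
from h import *
u=np.array([.125,.992,0])
c=env.calibration("scene");P=lambda x,y,z:onz(c,(230+x/5,150+y/5),z)
A,B=P(210,250,.137),P(407,150,.137);f=(A+B)/2@u;print(A,B,f)
A,B=P(118,112,.186),P(283,35,.186);y=(A+B)/2@u;print("yellow",A,B,A@u,B@u,"gap scene",f-y)
w=env.calibration("wrist");A,B=onz(w,(242,208.5),.137),onz(w,(397,208.5),.137);f=(A+B)/2@u
Y=onz(w,(411,316),.186);print(A,B,f,Y,"gap wrist",f-Y@u, B@u-Y@u)
# book's foot on the rack base, +x corner in scene
print("tri corner",tri(c,(230+118/5,150+112/5),w,(411,316)))
```

```text
[ 0.60105381 -0.00218677  0.137     ] [0.46861759 0.02036972 0.137     ] 0.0758732044437675
yellow [ 0.59167204 -0.07035826  0.186     ] [ 0.48170865 -0.05422363  0.186     ] 0.004163612508492063 0.006423737159173585 gap scene 0.07057952960993467
[0.46571953 0.01603674 0.137     ] [ 0.60059448 -0.00142427  0.137     ] 0.0738924119013017 [ 0.5934416 -0.0764488  0.186    ] gap wrist 0.07554942391310476 0.07531844582482287
tri corner (array([ 0.59186212, -0.07231864,  0.18738772]), np.float64(0.004772943383637114))
```

Run:
```python
from h import *
w=env.calibration("wrist");c=env.calibration("scene")
print(tri(c,(230+558/5,150+215/5),w,(265,85)), env.get_state()["ft_force"])
print(env.job_done())
```

```text
(array([0.49518581, 0.11985092, 0.1542612 ]), np.float64(0.020183503870755633)) [-0.96058183 -1.16053784 -0.71272532]
the job is handed in; nothing more can be done
None
```

I pushed the bookend back with the lever held down and let go, and the job is handed in. The space beside the yellow book measures about 70–75 mm (red book plus 25–30 mm), and nothing else appears to have moved. The lever looks back up in the pictures, but my last height check on it was too imprecise to confirm that the pawl seated.

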